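# Flip through the canvas rack

## Robot

A 7-joint arm with a two-finger parallel gripper is mounted at the origin on a cart in front of the work surface, level with it; the furniture and walls round the work are solid. World frame = base frame: x ahead of the robot, y to its left, z up, the work surface at z = 0. Lengths are in m, angles in rad, forces in N, time in s.
With the tool pointing down it reaches from about 0.425 to 0.95 m from the base axis. Payload 4.7 kg.
Tool frame: the origin (TCP) lies where the fingers leave the gripper's body, on its centre line; the fingertips stand 73 mm ahead of it and the grasp point (between the pads) lies 54 mm ahead of it (env.grasp_offset is the distance from the TCP to the grasp point, in m); z points along the fingers, y is the line along which they close (so a half turn about z gives the same grasp; the last joint's range is limited). The gripper opens to 85 mm and grips with 20 to 120 N. Pads are 22 mm wide; open, the fingers measure 114 mm over their backs; the gripper's body (76 mm by 85 mm) begins 54 mm behind the grasp point. The pads swing forward as they close: fully open they stand 13 mm farther back than shut.
Start: joints at [1.26, 0.469, -0.049, 1.532, 0.024, 1.141, -0.082], TCP at [0.188, -0.648, 0.304] pointing down, gripper open.
Joint ranges: [-2.59, 2.59], [-0.33, 1.99], [-1.39, 1.29], [0.1, 2.45], [-1.04, 4.18], [0.21, 1.99], [-2.66, 2.66]. Speed limits (rad/s): [2.57, 2.57, 3.14, 3.14, 3.14, 3.14, 3.14].

## Interface

Orientations are given as a rotation vector (axis times angle).
In Python, from rig import sensors, imaging, env gives the robot as it stands.
- The arm moves only by the tool servo_tool, never from a script. Its argument "steps" is a list of rows, each a list of 7 numbers: the shift along the tool's x, y, z in m, then the turn, a rotation vector about the tool's x, y, z in rad, then the gripper's target within -1 to 1 (shut at 1, half-way at 0, fully open at -1). In form: [[dx, dy, dz, wx, wy, wz, hand], ...]. A call has 1 to 5 rows; each row is the pose to reach, as a shift and turn from the pose commanded when the call began, along the tool's axes at that moment; what a row does not reach only later rows make up. A row lasts 1/10 s, in which the tool goes at most 50 mm and 8.59 degrees, less where a joint would pass 70% of its speed; a pose out of reach is approached as far as the arm can. A call with a gripper value outside its range is refused whole. The fingers move at their own pace and stop on an object; the grip force is fixed at half the most. Time passes only in rows, so rows that repeat a pose let the fingers close. It gives the time, the measured TCP pose, the force, the opening and the grip force at its end, in the units of the state.
- sensors.sense(): the state, without advancing time (a new reading comes with each control period).
- imaging.capture(name): name is "scene" or "top"; returns a dict with "color" (480x640x3 uint8, red, green, blue), "z_map" (480x640 float32, m along the optical axis (not along the pixel's ray), 0 where there is no reading), "fx", "fy", "cx", "cy" (pixels), "T" (4x4, takes a point from camera to world coordinates). Camera axes: x right, y down, z forward; pixel columns grow to the right and rows downward; lengths in m; the calibration is good to about 2 mm. A picture is of the moment at which its call begins.
- env.close_job(): hands the job in; it is judged then, once.
The state is a dict: "t": time; "joints": joint angles; "joint_velocities": joint speeds; "joint_torque": joint torques, N m; "ee_pos": TCP position; "orientation": TCP orientation; "wrist_force": force on the tool from outside, world axes, zero at the start; "torque": the same for the moment, N m; "gripper_width": opening from 0.0 (shut) to 1.0 (fully open); "gripper_force": force on a finger pad.
Only numpy, scipy, OpenCV 4.12 (cv2) and the standard library are available. Lean on these libraries where they do the work, as an engineer would, in place of code of your own. Each camera call takes 0.05 s, during which the arm holds its last target. There are 200 camera calls.

## Task

A customer wants to see the narrow blank canvas in the flip rack on the counter. Using only pushes with the fingertips, flip forward every square canvas that stands in front of it, so that each tips over in its own groove and leans towards the front of the rack; leave the narrow canvas and any canvas behind it leaning back as they are. Push lightly, do not grip or lift any canvas out of its groove, and do not disturb the ink bottle, the paint tube and the glue stick beside the rack.

Things in the scene. Friction and masses are not known exactly. Their poses are not given: they have to be found in the camera images.
- flip_rack: wooden flip rack, fixed to the counter, 256 long x 124 wide x 55 mm high, its front end roughly towards the robot. Origin at the centre of its underside; x axis from the front end to the back end, y across it, z up. Four V grooves run across it, centred at x = -90, -30, +30 and +90 mm, 106 mm long between side cheeks 53 mm high. One canvas stands in each
- front_groove (a point): middle of the floor of the frontmost groove, axes as the rack; all four are alike. The floor is flat, 18 mm wide, 10 mm above the counter; both sides slope outwards 20 degrees from vertical, up to ridges 55 mm above the counter. A canvas leans on the rear side (back) or, flipped, on the front side (forward); standing upright on its 16 mm foot in between does not count
- canvas_a_mid (a point): square canvas, 100 x 100 x 16 mm, about 60 g, loose in a groove and leaning back at the start, painted face to the front. The point is its centre, z axis square out of its face (20 degrees above level leaning back, 20 below when flipped). In the frontmost groove
- canvas_b_mid (a point): square canvas, 100 x 100 x 16 mm, about 60 g, loose in a groove and leaning back at the start, painted face to the front. The point is its centre, z axis square out of its face (20 degrees above level leaning back, 20 below when flipped). In one of the three rear grooves; its top rear edge is 43 mm behind the middle of its groove, 104 mm above the counter (all alike)
- canvas_c_mid (a point): square canvas, 100 x 100 x 16 mm, about 60 g, loose in a groove and leaning back at the start, painted face to the front. The point is its centre, z axis square out of its face (20 degrees above level leaning back, 20 below when flipped). In one of the three rear grooves; level gap between neighbours that lean the same way: 43 mm (all alike)
- narrow_canvas_mid (a point): the wanted canvas: blank and narrow, 70 wide x 100 tall x 16 mm thick, about 45 g, loose in one of the three rear grooves, leaning back. The point is its centre, z axis square out of its face (20 degrees above level leaning back, 20 below when flipped)
- ink_bottle_mid (a point): square ink bottle, 46 x 46 x 57 mm, standing loose at the left of the rack; the point is half-way up. To be left alone
- paint_tube_mid (a point): paint tube lying loose at the left of the rack, 103 x 36 x 28 mm; the point is its middle. To be left alone
- glue_stick_mid (a point): glue stick standing loose at the right of the rack, 27 mm across, 94 mm high; the point is half-way up. To be left alone

How it is judged:
On the way:
1. the frontmost canvas is flipped forward (angle between canvas_a_mid's own z axis and vertical above 1.75 rad), for 0.2 s.
At the end, for the whole second after the job is handed in: Square canvases in front of the narrow one lean forward (face 10 degrees or more below level, centre within 55 mm of its start); the narrow one and those behind it lean back (face 10 degrees or more above level, within 15 mm of their start); all at rest (under 20 mm/s) (angle between narrow_canvas_mid's own z axis and vertical below 1.4 rad and distance of narrow_canvas_mid from where it was at the start of the episode below 0.015 m and ((z of canvas_a_mid in the frame of narrow_canvas_mid above 0 m and angle between canvas_a_mid's own z axis and vertical above 1.75 rad and distance of canvas_a_mid from where it was at the start of the episode below 0.055 m) or (z of canvas_a_mid in the frame of narrow_canvas_mid below 0 m and angle between canvas_a_mid's own z axis and vertical below 1.4 rad and distance of canvas_a_mid from where it was at the start of the episode below 0.015 m)) and ((z of canvas_b_mid in the frame of narrow_canvas_mid above 0 m and angle between canvas_b_mid's own z axis and vertical above 1.75 rad and distance of canvas_b_mid from where it was at the start of the episode below 0.055 m) or (z of canvas_b_mid in the frame of narrow_canvas_mid below 0 m and angle between canvas_b_mid's own z axis and vertical below 1.4 rad and distance of canvas_b_mid from where it was at the start of the episode below 0.015 m)) and ((z of canvas_c_mid in the frame of narrow_canvas_mid above 0 m and angle between canvas_c_mid's own z axis and vertical above 1.75 rad and distance of canvas_c_mid from where it was at the start of the episode below 0.055 m) or (z of canvas_c_mid in the frame of narrow_canvas_mid below 0 m and angle between canvas_c_mid's own z axis and vertical below 1.4 rad and distance of canvas_c_mid from where it was at the start of the episode below 0.015 m)) and linear speed of each of canvas_a, canvas_b, canvas_c, narrow_canvas below 0.02 m/s); the robot touches nothing.
It fails at once if a canvas was lifted out of its groove (centre more than 85 mm above the counter; about 65 mm as it tips) (height (world z) of any of canvas_a_mid, canvas_b_mid, canvas_c_mid, narrow_canvas_mid above 0.085 m).
It fails at once if a canvas was gripped or shoved hard (fingers on it with more than 15 N) (contact force between the fingers and canvas_a above 15 N or contact force between the fingers and canvas_b above 15 N or contact force between the fingers and canvas_c above 15 N or contact force between the fingers and narrow_canvas above 15 N).
It fails at once if the narrow canvas was tipped forward (angle between narrow_canvas_mid's own z axis and vertical above 1.65 rad).
It fails at once if the ink bottle, paint tube or glue stick was moved by more than 20 mm (distance of any of ink_bottle_mid, paint_tube_mid, glue_stick_mid from where it was at the start of the episode above 0.02 m).
It also fails if it takes over 54 s, if anything falls off the work surface, if the arm or the gripper's body presses on something with over 40 N, if the wrist force passes 120 N, or if a joint passes its speed limit or range.

## Working session

There is one attempt and no reset: what is moved stays moved. The work goes in short steps, Python scripts to look and compute and a tool call to move; the robot and the scene stay as the last step left them, time stands still between calls to the robot, and variables do not carry over. Pictures are saved under pics/ and viewed, at most 10 in all, crops included, and the job is handed in when it is done.

Besides the shell and the picture viewer there is one more tool, called after "Call:" as name(argument=value, ...) on one line, values as JSON. servo_tool: Moves the arm, as the interface text tells. Its arguments: {"type":"object","properties":{"steps":{"type":"array"}},"required":["steps"]}

```bash
mkdir -p pics
python3 - <<'E'
from rig import sensors, imaging, env
import cv2,numpy as np
for n in ("scene","top"):
    c=imaging.capture(n); cv2.imwrite(f"pics/{n}0.png",c["color"][:,:,::-1]); np.savez(f"{n}0.npz",**c)
    print(n,c["fx"],c["cx"],c["cy"],c["T"].round(3).tolist())
s=sensors.sense(); print(s["t"],s["ee_pos"],s["orientation"])
E
```

```text
scene 585.6880301740821 313.3615010091552 231.4918728039963 [[-0.513, -0.657, 0.553, 0.016], [-0.858, 0.388, -0.336, 0.661], [0.006, -0.647, -0.763, 0.732], [0.0, 0.0, 0.0, 1.0]]
top 509.5332121200405 312.3169602632706 235.5042463311242 [[0.029, -0.997, 0.07, 0.444], [-0.999, -0.031, -0.023, 0.378], [0.025, -0.069, -0.997, 0.908], [0.0, 0.0, 0.0, 1.0]]
0.1 [ 0.1876083  -0.64800017  0.30298844] [-3.10879784e+00 -4.40998941e-01  5.08748076e-04]
```

View pics/scene0.png

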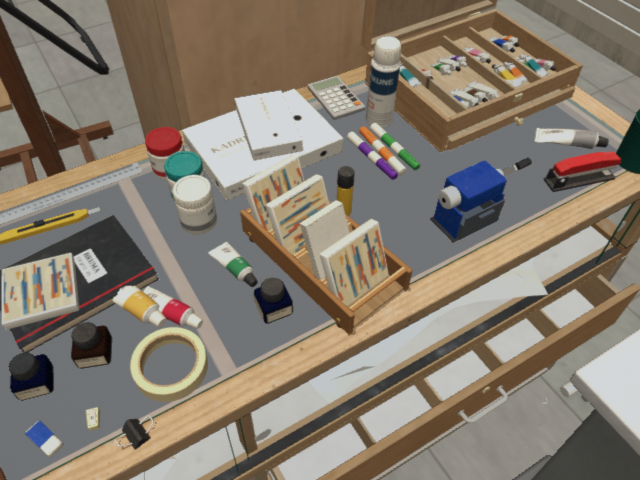

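View pics/top0.png

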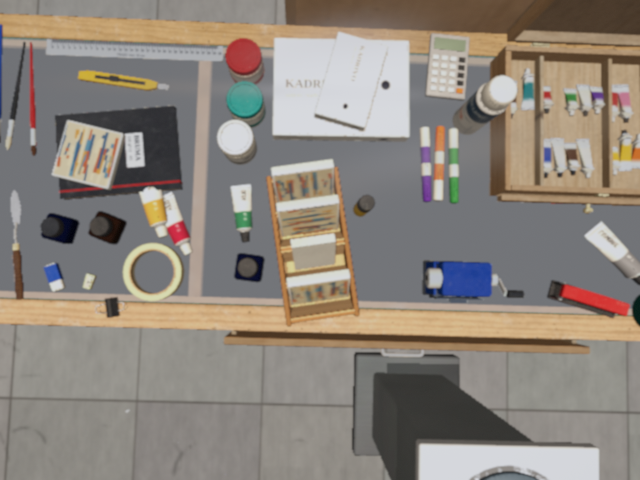

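The scene view shows the rack with, from front to back, a painted square (358,265), the narrow blank (325,240), then two painted squares (300,215) and (275,190). In the top view they are at rows 285, 250, 215 and 170. So only the frontmost canvas has to be flipped.

```bash
cat > m.py <<'E'
import numpy as np,cv2
from scipy import ndimage
def pts(c):
    z=c["z_map"]; v,u=np.indices(z.shape)
    P=np.stack([(u-c["cx"])/c["fx"]*z,(v-c["cy"])/c["fy"]*z,z,np.ones_like(z)],-1)
    return (P@np.array(c["T"]).T)[...,:3]
def tops(c,lo=.095):
    P=pts(c); m=(P[...,2]>lo)&(P[...,2]<.125)&(c["z_map"]>0)
    w=np.zeros_like(m); w[150:325,262:365]=1
    L,n=ndimage.label(m&w)
    for i in range(1,n+1):
        q=P[L==i]
        if len(q)<60: continue
        v,u=np.nonzero(L==i)
        r=cv2.minAreaRect(q[:,:2].astype(np.float32)*1000)
        print("px",u.mean().round(),v.mean().round(),len(q),"mean",q.mean(0).round(4),"zmax",q[:,2].max().round(4),"box mm",np.round(r[0],1),np.round(r[1],1),round(r[2],1))
E
python3 - <<'E'
from m import *
c=dict(np.load("top0.npz")); tops(c)
P=pts(c); z=P[...,2]
for (u,v) in [(289,321),(357,313),(268,178),(338,168),(322,305)]: print(u,v,P[v,u].round(4))
from scipy.spatial.transform import Rotation as R
print(R.from_rotvec([-3.10879784e+00,-4.40998941e-01,5.08748076e-04]).as_matrix().round(3))
E
```

```text
px 302.0 169.0 812 mean [0.6058 0.379  0.1045] zmax 0.1111 box mm [606.5 378.8] [20.8 99.8] 9.8
px 307.0 205.0 778 mean [0.5496 0.3692 0.1042] zmax 0.111 box mm [549.8 368.9] [20.6 99.9] 9.5
px 313.0 242.0 535 mean [0.4911 0.3583 0.1044] zmax 0.1126 box mm [491.  358.6] [19.8 69.8] 9.9
px 318.0 279.0 773 mean [0.4322 0.3486 0.1044] zmax 0.1102 box mm [431.8 348.3] [20.  99.7] 9.8
289 321 [0.3605 0.3933 0.0512]
357 313 [0.377  0.2805 0.0533]
268 178 [0.5998 0.4367 0.0504]
338 168 [6.314e-01 3.148e-01 1.000e-04]
322 305 [0.3865 0.3377 0.0203]
[[ 0.961  0.278 -0.001]
 [ 0.278 -0.961  0.002]
 [-0.    -0.002 -1.   ]]
```

Call:
servo_tool(steps=[[0.235,-0.08,0,0,0,0.108,1],[0.235,-0.08,0,0,0,0.108,1],[0.235,-0.08,0,0,0,0.108,1],[0.235,-0.08,0,0,0,0.108,1],[0.235,-0.08,0,0,0,0.108,1]])

```text
t: 0.6
ee_pos: [0.3927, -0.5044, 0.3036]
orientation: [-3.129, -0.273, 0.0]
wrist_force: [0.0, -0.5, 0.0]
gripper_width: 0.145
gripper_force: 0.0
```

Call:
servo_tool(steps=[[0.16,-0.19,0,0,0,0,1],[0.16,-0.19,0,0,0,0,1],[0.16,-0.19,0,0,0,0,1],[0.16,-0.19,0,0,0,0,1],[0.16,-0.19,0,0,0,0,1]])

```text
t: 1.1
ee_pos: [0.5166, -0.2892, 0.3037]
orientation: [-3.129, -0.273, 0.001]
wrist_force: [1.3, -0.4, 0.1]
gripper_width: 0.005
gripper_force: 0.0
```

Call:
servo_tool(steps=[[0.07,-0.24,0,0,0,0,1],[0.07,-0.24,0,0,0,0,1],[0.07,-0.24,0,0,0,0,1],[0.07,-0.24,0,0,0,0,1],[0.07,-0.24,0,0,0,0,1]])

```text
t: 1.6
ee_pos: [0.5431, -0.041, 0.3037]
orientation: [3.13, 0.272, -0.001]
wrist_force: [1.6, -0.5, -0.2]
gripper_width: -0.001
gripper_force: 0.0
```

Call:
servo_tool(steps=[[0.01,-0.24,0,0,0,0,1],[0.01,-0.24,0,0,0,0,1],[0.01,-0.24,0,0,0,0,1],[0.01,-0.24,0,0,0,0,1],[0.01,-0.24,0,0,0,0,1]])

```text
t: 2.1
ee_pos: [0.5105, 0.1982, 0.3038]
orientation: [-3.129, -0.276, 0.001]
wrist_force: [0.4, 0.5, 0.4]
gripper_width: 0.002
gripper_force: 0.0
```

Call:
servo_tool(steps=[[-0.024,-0.158,0,0,0,0,1],[-0.024,-0.158,0,0,0,0,1],[-0.024,-0.158,0,0,0,0,1],[-0.024,-0.158,0,0,0,0,1],[-0.024,-0.158,0,0,0,0,1]])

```text
t: 2.6
ee_pos: [0.4592, 0.3488, 0.3035]
orientation: [-3.129, -0.281, 0.002]
wrist_force: [0.6, -0.7, 0.1]
gripper_width: 0.002
gripper_force: 0.0
```

Run:
```python
from rig import sensors
from scipy.spatial.transform import Rotation as R
import numpy as np
s=sensors.sense(); M=R.from_rotvec(s["orientation"]).as_matrix(); print(M.round(3),s["ee_pos"],s["joints"].round(2) if hasattr(s["joints"],"round") else s["joints"])
print("tool shift to", M.T@(np.array([.4594,.3531,.18])-s["ee_pos"]))
```

```text
[[ 0.984  0.178 -0.001]
 [ 0.178 -0.984  0.   ]
 [-0.001 -0.    -1.   ]] [0.4592446  0.34879053 0.30352551] [-0.35  0.35 -0.48  1.75  0.18  1.08 -2.28]
tool shift to [ 0.00103676 -0.00416325  0.12352628]
```

Call:
servo_tool(steps=[[0.001,-0.004,0.04,0,0,0,1],[0.001,-0.004,0.08,0,0,0,1],[0.001,-0.004,0.1,0,0,0,1],[0.001,-0.004,0.1,0,0,0,1],[0.001,-0.004,0.1,0,0,0,1]])

```text
t: 3.1
ee_pos: [0.4623, 0.3494, 0.2042]
orientation: [3.129, 0.269, 0.001]
wrist_force: [-0.3, -0.5, 0.7]
gripper_width: 0.001
gripper_force: 0.0
```

Run:
```python
from rig import imaging
import cv2
c=imaging.capture("scene"); cv2.imwrite("pics/s1.png",cv2.resize(c["color"][100:350,200:450,::-1],(600,600),interpolation=cv2.INTER_CUBIC))
```

```text
(no output)
```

View pics/s1.png

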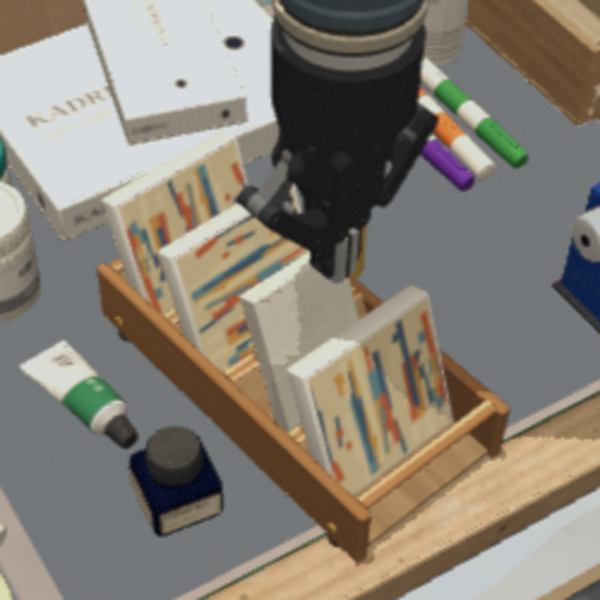

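The gripper tips, at crop (340,275), hang above the gap between the narrow canvas and the front square. I'll settle here, just above the tops.

Call:
servo_tool(steps=[[-0.002,-0.004,0.012,0,0,0,1],[-0.002,-0.004,0.012,0,0,0,1],[-0.002,-0.004,0.012,0,0,0,1]])

```text
t: 3.45
ee_pos: [0.4583, 0.3546, 0.1921]
orientation: [-3.13, -0.273, -0.0]
wrist_force: [-0.2, 0.2, -0.4]
gripper_width: -0.003
gripper_force: 0.0
```

Run:
```python
from rig import imaging,sensors
from m import *
c=imaging.capture("scene"); P=pts(c); z=P[...,2]
# finger tip + canvas edges in rack frame (origin: canvas a box centre)
d=np.array([np.cos(np.radians(9.8)),np.sin(np.radians(9.8))]);o=np.array([.4318,.3483])
X=(P[...,:2]-o)@d; Y=(P[...,:2]-o)@np.array([-d[1],d[0]])
hsv=c["color"].max(-1)
for lo,hi in((.115,.125),(.125,.135),(.135,.145),(.145,.155)):
    m=(abs(X)<80)&(abs(Y)<.06)&(z>lo)&(z<hi)&(abs(X)<.1)
    print(lo,m.sum(),X[m].min() if m.any() else 0,X[m].max() if m.any() else 0, np.median(Y[m]) if m.any() else 0)
s=sensors.sense();print(s["ee_pos"],s["orientation"])
p=(s["ee_pos"][:2]-o);print("X,Y tcp",p@d,p@[-d[1],d[0]])
m=(z>.1)&(z<.112)&(abs(Y)<.03)&(abs(X)<.06)
print(np.histogram(X[m],bins=np.arange(-.06,.061,.005)))
```

```text
0.115 15 0.016598489793093127 0.024601836628743216 0.007047488435992386
0.125 84 0.01527461903177047 0.03461093149669779 0.007733629927843875
0.135 94 0.01541050404355691 0.032520953800851536 0.007454672840048053
0.145 77 0.015792999083475125 0.027339787454268235 0.007047807247931646
[0.45843633 0.35459259 0.19220917] [-3.12954373e+00 -2.73208183e-01 -8.29798958e-04]
X,Y tcp 0.027318705011016818 0.0016670117750925831
(array([  0,   0,   0,   0,   0,   0,   0,   0,   0,   0, 127, 151,  98,
        86,  12,   0,   0,   0,   0,   0,   0,   0,  65,  84]), array([-6.00000000e-02, -5.50000000e-02, -5.00000000e-02, -4.50000000e-02,
       -4.00000000e-02, -3.50000000e-02, -3.00000000e-02, -2.50000000e-02,
       -2.00000000e-02, -1.50000000e-02, -1.00000000e-02, -5.00000000e-03,
       -2.77555756e-17,  5.00000000e-03,  1.00000000e-02,  1.50000000e-02,
        2.00000000e-02,  2.50000000e-02,  3.00000000e-02,  3.50000000e-02,
        4.00000000e-02,  4.50000000e-02,  5.00000000e-02,  5.50000000e-02,
        6.00000000e-02]))
```

Call:
servo_tool(steps=[[0,0,0.01,0,0,0,1],[0,0,0.02,0,0,0,1],[-0.001,0,0.029,0,0,0,1],[-0.001,0,0.029,0,0,0,1]])

```text
t: 3.9
ee_pos: [0.4565, 0.3534, 0.1609]
orientation: [3.127, 0.273, -0.005]
wrist_force: [-0.3, -0.3, -0.7]
gripper_width: -0.001
gripper_force: 0.0
```

Call:
servo_tool(steps=[[-0.005,0,0,0,0,0,1],[-0.01,0,0,0,0,0,1],[-0.015,0,0,0,0,0,1],[-0.02,0,0,0,0,0,1],[-0.025,0,0,0,0,0,1]])

```text
t: 4.4
ee_pos: [0.4323, 0.3499, 0.1632]
orientation: [-3.13, -0.273, -0.001]
wrist_force: [-1.2, 0.1, -0.5]
gripper_width: -0.002
gripper_force: 0.0
```

Call:
servo_tool(steps=[[-0.005,0,0,0,0,0,1],[-0.01,0,0,0,0,0,1],[-0.015,0,0,0,0,0,1],[-0.02,0,0,0,0,0,1],[-0.025,0,0,0,0,0,1]])

```text
t: 4.9
ee_pos: [0.4078, 0.3455, 0.1629]
orientation: [3.13, 0.273, 0.0]
wrist_force: [-0.6, -0.4, 0.4]
gripper_width: 0.004
gripper_force: 0.0
```

Push the last bit to about X = -34 mm, then look.

Call:
servo_tool(steps=[[-0.004,0,0,0,0,0,1],[-0.008,0,0,0,0,0,1],[-0.011,0,0,0,0,0,1],[-0.011,0,0,0,0,0,1],[-0.011,0,0,0,0,0,1]])

```text
t: 5.4
ee_pos: [0.3975, 0.3437, 0.1629]
orientation: [-3.13, -0.273, -0.0]
wrist_force: [0.0, 0.4, -0.2]
gripper_width: 0.004
gripper_force: 0.0
```

Run:
```python
from rig import imaging
import cv2
c=imaging.capture("scene"); cv2.imwrite("pics/s2.png",cv2.resize(c["color"][100:350,200:450,::-1],(600,600),interpolation=cv2.INTER_CUBIC))
```

```text
(no output)
```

View pics/s2.png

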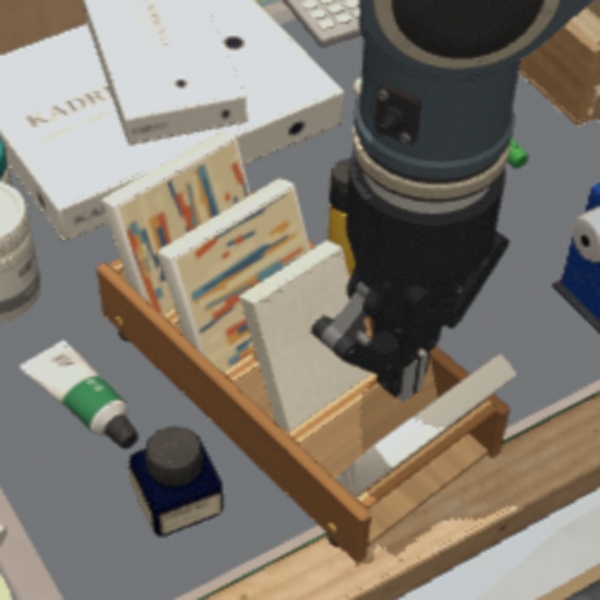

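The front canvas has tipped forward onto its front side (crop 430,420), the narrow one (310,330) still leans back, and the fingers are clear. I'll retreat straight up and away to the right, so that the top view is clear.

Call:
servo_tool(steps=[[0.005,0,-0.04,0,0,0,1],[0.005,0,-0.08,0,0,0,1],[0.005,0,-0.12,0,0,0,1],[0.005,0,-0.14,0,0,0,1],[0.005,0,-0.14,0,0,0,1]])

```text
t: 5.95
ee_pos: [0.4034, 0.3458, 0.3064]
orientation: [-3.126, -0.271, -0.01]
wrist_force: [0.4, 0.6, -0.7]
gripper_width: -0.0
gripper_force: 0.0
```

Call:
servo_tool(steps=[[0.1,0.22,0,0,0,0,1],[0.1,0.22,0,0,0,0,1],[0.1,0.22,0,0,0,0,1],[0.1,0.22,0,0,0,0,1],[0.1,0.22,0,0,0,0,1]])

```text
t: 6.45
ee_pos: [0.5398, 0.1419, 0.3015]
orientation: [3.129, 0.269, -0.003]
wrist_force: [-0.5, 1.2, -1.3]
gripper_width: -0.002
gripper_force: 0.0
```

Call:
servo_tool(steps=[[0.05,0.2,0,0,0,0,1],[0.05,0.2,0,0,0,0,1],[0.05,0.2,0,0,0,0,1],[0.05,0.2,0,0,0,0,1],[0.05,0.2,0,0,0,0,1]])

```text
t: 6.95
ee_pos: [0.6237, -0.0522, 0.3006]
orientation: [3.127, 0.254, -0.004]
wrist_force: [0.5, -0.2, -0.2]
gripper_width: 0.003
gripper_force: 0.0
```

Run:
```python
from rig import imaging
from m import *
c=imaging.capture("top"); tops(c); cv2.imwrite("pics/t2.png",c["color"][120:360,180:420,::-1])
```

```text
px 302.0 169.0 801 mean [0.6059 0.379  0.1046] zmax 0.1121 box mm [606.7 378.7] [ 20.8 100.3] 10.4
px 307.0 205.0 777 mean [0.5495 0.3694 0.1043] zmax 0.1112 box mm [549.8 369. ] [20.4 99.8] 9.7
px 313.0 242.0 543 mean [0.491  0.3585 0.1043] zmax 0.1109 box mm [490.8 358.5] [20.  69.9] 9.8
px 329.0 320.0 571 mean [0.3696 0.3292 0.1029] zmax 0.1097 box mm [366.5 336.6] [19.8 99.3] 9.4
```

View pics/t2.png

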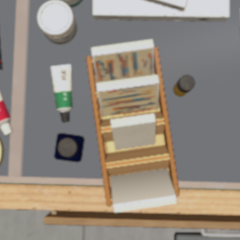

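The front canvas (crop 143,190) leans forward, with its top edge 66 mm further to the front. The other three have not moved, and neither have the bottle, tube or glue stick.

```bash
python3 -c "
from rig import env; print(env.close_job())"
```

```text
the job is handed in; nothing more can be done
None
```

I flipped the front square canvas, the only one in front of the narrow canvas, and it now leans forward. The last picture before I handed the job in showed the other three canvases and the ink bottle, paint tube and glue stick unmoved; no verdict came back.

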